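# Plate up the loaf cakes and croissants

## Robot

A 6-joint arm with a two-finger parallel gripper is mounted at the origin on a cart in front of the work surface, level with it; the furniture and walls round the work are solid. World frame = base frame: x ahead of the robot, y to its left, z up, the work surface at z = 0. Lengths are in mm, angles in rad, forces in N, time in s.
With the tool pointing down it reaches from about 275 to 1000 mm from the base axis. Payload 8.4 kg.
Tool frame: the origin (TCP) lies on the centre line of the jaws, within the pads' length; the fingertips stand 22 mm ahead of it and the grasp point (between the pads) lies 3 mm ahead of it; z points along the fingers, x is the direction in which the jaws open and shut, and the axes are right-handed (so a half turn about z gives the same grasp; the last joint's range is limited). The gripper opens to 85 mm and grips with 20 to 120 N. Pads are 22 mm wide; open, the fingers measure 114 mm over their backs; the gripper's body (76 mm by 85 mm) begins 54 mm behind the grasp point. The pads swing forward as they close: fully open they stand 13 mm farther back than shut.
Start: joints at [-1.278, 0.353, 1.633, -0, 1.155, -0.002], TCP at [181.591, -598.041, 253.281] pointing down, gripper open.
Joint ranges: [-2.63, 2.63], [-0.92, 2.1], [0.06, 2.66], [-1.3, 4.44], [0, 2.69], [-3.02, 3.02]. Speed limits (rad/s): [2.22, 2.22, 2.79, 3.14, 3.14, 3.14].

## Interface

Orientations are given as [roll, pitch, yaw] about the fixed x, y, z axes, in that order (R = Rz(yaw) Ry(pitch) Rx(roll)).
In Python, from rig import status, viewer, job gives the robot as it stands.
- The arm moves only by the tool send_rows, never from a script. Its argument "plan" is a list of rows, each a list of 3 entries, a list of its own where there are three numbers: the shift along the tool's x, y, z in m, then the turn, a rotation vector about the tool's x, y, z in rad, then the opening, from -1 (shut) to 1 (fully open). In form: [[[x, y, z], [rx, ry, rz], jaw], ...]. A call has exactly 5 rows; each row is the pose to reach, as a shift and turn from the pose measured when the call began, along the tool's axes at that moment; what a row does not reach only later rows make up. A row lasts 1/12 s, in which the tool goes at most 41.7 mm and 7.16 degrees, less where a joint would pass 70% of its speed; a pose out of reach is approached as far as the arm can. A call with a gripper value outside its range is refused whole. The fingers move at their own pace and stop on an object; "squeeze" is the grip in N (left out, the last holds). Time passes only in rows, so rows that repeat a pose let the fingers close, or fill a call up. It gives the time, the measured TCP pose, the force and the opening at its end, in the units of the state.
- status.sense(): the state, without advancing time (a new reading comes with each control period).
- viewer.grab_frame(name): name is "side" or "top"; returns the picture (400x640x3 uint8, red, green, blue); there is no depth.
- viewer.camera_params(name): a dict with "intrinsics" (3x3 intrinsics, pixels), "dist_coeffs" ([k1, k2, p1, p2, k3] as OpenCV has them; the pictures are not rectified), "xyz" and "orientation" of the camera in the world. Camera axes: x right, y down, z forward; pixel columns grow to the right and rows downward; lengths in mm; the calibration is good to about 2 mm. A picture is of the moment at which its call begins. camera_params takes no time and is no camera call.
- job.sign_off(): hands the job in, once; it reports no verdict.
Trained networks look in the newest picture that a camera, given by its name, has taken for a name from the list of things; names that differ only in an ending like _2 or _b are one class to them, and where a whole thing is asked for, a point or a joint stands for the part that bears it (a point fixed in the world has none). Each returns a list of dicts, best first, with "p" (0 to 1); they miss things now and then, are a little off and sometimes report something else, mostly with a low value. They report only what shows in the picture. A call takes as long as a camera call.
- viewer.cut_out(label, camera): "mask" (400x640 bool, what is visible of it) and "extent" ([left, top, width, height] in pixels, round what is visible of it).
The state is a dict: "clock": time; "qpos": joint angles; "qvel": joint speeds; "joint_efforts": joint torques, N m; "eef_pos": TCP position; "tcp_rot": TCP orientation; "contact_force": force on the tool from outside, world axes, zero at the start; "wrist_torque": the same for the moment, N m; "opening": opening from 0.0 (shut) to 1.0 (fully open).
Only numpy, scipy, OpenCV 4.12 (cv2) and the standard library are available. Lean on these libraries where they do the work, as an engineer would, in place of code of your own. Each camera call takes 0.05 s, during which the arm holds its last target.

## Task

Plate up the order standing on the cafe counter: set one pink-iced loaf cake on each of the two blue rectangular plates and one croissant on each of the two white rectangular plates, every piece upright, in the middle of its plate and lengthways along it. Leave the other cakes where they stand.

Things in the scene. Friction and masses are not known exactly. Their poses are not given: they have to be found in the camera images.
- blue_plate_a: Blue serving plate A, one of two blue ones: a flat rectangular plate with rounded edges and a thin brass line along its edge, 150 mm long (its own x) x 110 mm wide (y), its flat top 10 mm above the counter. Fixed to the counter. Origin: centre of its underside.
- white_plate_a: White serving plate A, one of two white ones: a flat rectangular plate with rounded edges and a thin brass line along its edge, 150 mm long (its own x) x 110 mm wide (y), its flat top 10 mm above the counter. Fixed to the counter. Origin: centre of its underside.
- blue_plate_b: Blue serving plate B, one of two blue ones: a flat rectangular plate with rounded edges and a thin brass line along its edge, 150 mm long (its own x) x 110 mm wide (y), its flat top 10 mm above the counter. Fixed to the counter. Origin: centre of its underside.
- white_plate_b: White serving plate B, one of two white ones: a flat rectangular plate with rounded edges and a thin brass line along its edge, 150 mm long (its own x) x 110 mm wide (y), its flat top 10 mm above the counter. Fixed to the counter. Origin: centre of its underside.
- loaf_cake_a: Loaf cake A: small brown loaf cake, pink icing, gold card under it; one of two alike. 134 (own x) x 93 (y) x 65 mm, 0.1 kg, standing on a baking tray (floor 2 mm above the counter, rim 10 mm). Origin: centre of the card's underside, z up. The firm cake is 104 mm along x, 58 mm across y, its middle 6 mm from the origin toward +y, its sides up to 42 mm high; icing above gives no grip. Grip across y.
- croissant_a: Croissant A: a golden brown croissant, one of two alike, 65 x 133 x 49 mm, long along its own y, 0.055 kg, lying on a baking tray (floor 2 mm above the counter, rim 10 mm). Origin: centre of its underside, z up. Grip it from above across its own x at the middle; it is no more than 65 mm wide there.
- croissant_b: Croissant B: a golden brown croissant, one of two alike, 65 x 133 x 49 mm, long along its own y, 0.055 kg, lying on a baking tray (floor 2 mm above the counter, rim 10 mm). Origin: centre of its underside, z up. Grip it from above across its own x at the middle; it is no more than 65 mm wide there.
- loaf_cake_b: Loaf cake B: small brown loaf cake, pink icing, gold card under it; one of two alike. 134 (own x) x 93 (y) x 65 mm, 0.1 kg, standing on a baking tray (floor 2 mm above the counter, rim 10 mm). Origin: centre of the card's underside, z up. The firm cake is 104 mm along x, 58 mm across y, its middle 6 mm from the origin toward +y, its sides up to 42 mm high; icing above gives no grip. Grip across y.
- bundt_cake: A round dark chocolate bundt cake with a pink swirl, 104 mm across, 84 mm high, loose, on the raised front strip of the counter (top 34 mm high). Not wanted: must stay where it stands. Origin: centre of its underside.

How it is judged (in metres and radians):
At the end, for the whole second after the job is handed in: A loaf cake on each blue plate, a croissant on each white one: centre within 15 mm of the plate's, long sides within 0.2 rad (either way round), resting on the plate, upright within 0.15 rad, still, released. The bundt cake never moved over 20 mm (((horizontal distance between loaf_cake_a and blue_plate_a below 0.015 m and angle between the x axis of loaf_cake_a and the x axis of blue_plate_a, either way round below 0.2 rad and z of loaf_cake_a in the frame of blue_plate_a between 0.005 and 0.016 m and horizontal distance between loaf_cake_b and blue_plate_b below 0.015 m and angle between the x axis of loaf_cake_b and the x axis of blue_plate_b, either way round below 0.2 rad and z of loaf_cake_b in the frame of blue_plate_b between 0.005 and 0.016 m) or (horizontal distance between loaf_cake_a and blue_plate_b below 0.015 m and angle between the x axis of loaf_cake_a and the x axis of blue_plate_b, either way round below 0.2 rad and z of loaf_cake_a in the frame of blue_plate_b between 0.005 and 0.016 m and horizontal distance between loaf_cake_b and blue_plate_a below 0.015 m and angle between the x axis of loaf_cake_b and the x axis of blue_plate_a, either way round below 0.2 rad and z of loaf_cake_b in the frame of blue_plate_a between 0.005 and 0.016 m)) and ((horizontal distance between croissant_a and white_plate_a below 0.015 m and angle between the y axis of croissant_a and the x axis of white_plate_a, either way round below 0.2 rad and z of croissant_a in the frame of white_plate_a between 0.005 and 0.016 m and horizontal distance between croissant_b and white_plate_b below 0.015 m and angle between the y axis of croissant_b and the x axis of white_plate_b, either way round below 0.2 rad and z of croissant_b in the frame of white_plate_b between 0.005 and 0.016 m) or (horizontal distance between croissant_a and white_plate_b below 0.015 m and angle between the y axis of croissant_a and the x axis of white_plate_b, either way round below 0.2 rad and z of croissant_a in the frame of white_plate_b between 0.005 and 0.016 m and horizontal distance between croissant_b and white_plate_a below 0.015 m and angle between the y axis of croissant_b and the x axis of white_plate_a, either way round below 0.2 rad and z of croissant_b in the frame of white_plate_a between 0.005 and 0.016 m)) and angle between each of loaf_cake_a, croissant_a, croissant_b, loaf_cake_b's own z axis and vertical below 0.15 rad and linear speed of each of loaf_cake_a, croissant_a, croissant_b, loaf_cake_b below 0.02 m/s and angular speed of each of loaf_cake_a, croissant_a, croissant_b, loaf_cake_b below 0.5 rad/s); the robot touches nothing.
It fails at once if the bundt cake is moved from its place by more than 20 mm (distance of bundt_cake from where it was at the start of the episode above 0.02 m).
It also fails if it takes over 102 s, if anything falls off the work surface, if the arm or the gripper's body presses on something with over 40 N, if the wrist force passes 120 N, or if a joint passes its speed limit or range.

## Working session

There is one attempt and no reset: what is moved stays moved. The work goes in short steps, Python scripts to look and compute and a tool call to move; the robot and the scene stay as the last step left them, time stands still between calls to the robot, and variables do not carry over. Pictures are saved under pics/ and viewed, and the job is handed in when it is done.

Besides the shell and the picture viewer there is one more tool, called after ">>>" in YAML: its name, and indented under it one key for each argument. send_rows: Moves the arm, as the interface text tells. Its arguments: {"type":"object","properties":{"plan":{"type":"array"},"squeeze":{"type":"number"}},"required":["plan"]}

```bash
mkdir -p pics; ls
python3 - <<'E'
from rig import status, viewer, job
import cv2
print(status.sense())
for n in ("top","side"):
    p=viewer.camera_params(n); print(n,p)
    cv2.imwrite(f"pics/{n}0.png",viewer.grab_frame(n)[:,:,::-1])
E
```

```text
pics
{'clock': 0.0, 'qpos': array([-1.27836021e+00,  3.53621829e-01,  1.63410601e+00,  6.87294199e-06,
        1.15519126e+00, -2.41101946e-03]), 'qvel': array([ 9.77330028e-04,  5.18234237e-04,  4.66840778e-04, -4.23305644e-05,
        1.16043614e-03,  1.66695524e-03]), 'joint_efforts': array([ 2.13160420e-03, -6.05246472e+01, -3.42068624e+01, -9.69689813e-05,
        9.14415345e-03, -9.03238401e-06]), 'eef_pos': array([ 181.49364627, -597.62302752,  252.5901287 ]), 'tcp_rot': array([-3.14158317e+00,  1.32642437e-03, -1.27595197e+00]), 'contact_force': array([-0.46853304, -0.75559946, -0.25201741]), 'wrist_torque': array([-0.0364384 ,  0.02403145, -0.00582953]), 'opening': 0.9982830303636765}
top {'intrinsics': array([[515.94556863,   0.        , 314.20254191],
       [  0.        , 515.94556863, 200.01941799],
       [  0.        ,   0.        ,   1.        ]]), 'dist_coeffs': array([-0.13720525,  0.        ,  0.        ,  0.        ,  0.        ]), 'xyz': array([ 345.59487457,  -17.88725878, 1314.87768073]), 'orientation': array([-2.98924208,  0.01483533, -1.5875284 ])}
side {'intrinsics': array([[362.10503181,   0.        , 317.88935043],
       [  0.        , 362.10503181, 196.87579693],
       [  0.        ,   0.        ,   1.        ]]), 'dist_coeffs': array([0.02465209, 0.        , 0.        , 0.        , 0.        ]), 'xyz': array([ 462.32202534, -941.54863641,  730.0581017 ]), 'orientation': array([-2.19817606,  0.01968263, -0.12355495])}
```

View pics/top0.png

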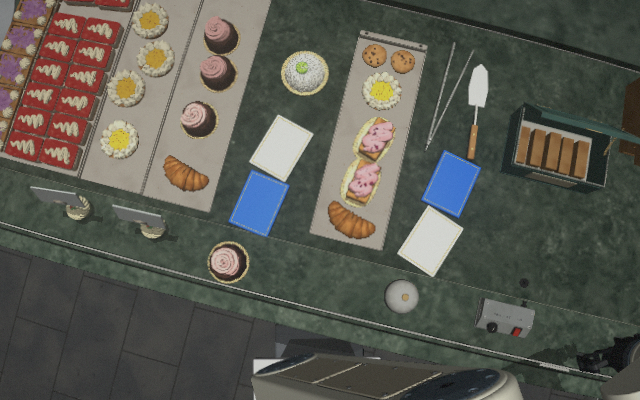

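View pics/side0.png

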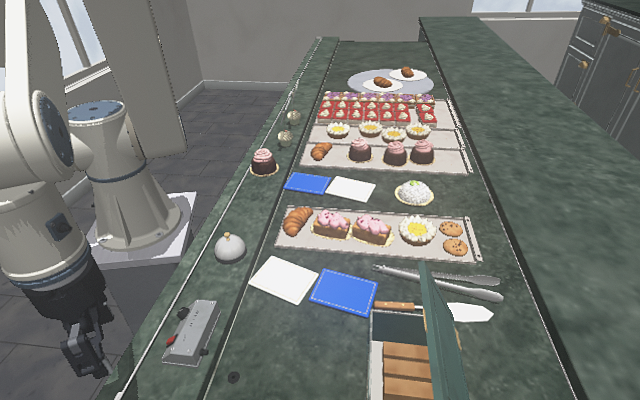

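```bash
cat > h.py <<'E'
import numpy as np, cv2
from scipy.spatial.transform import Rotation as R
from rig import status, viewer
def cam(n):
    p=viewer.camera_params(n)
    return p['intrinsics'],p['dist_coeffs'],p['xyz'],R.from_euler('xyz',p['orientation']).as_matrix()
def p2w(n,px,z):
    K,d,c,M=cam(n)
    u=cv2.undistortPoints(np.array(px,float).reshape(-1,1,2),K,d).reshape(-1,2)
    r=np.c_[u,np.ones(len(u))]@M.T
    return c+r*((z-c[2])/r[:,2])[:,None]
def w2p(n,X):
    K,d,c,M=cam(n)
    rv=cv2.Rodrigues(M.T)[0]; return cv2.projectPoints(np.array(X,float).reshape(-1,1,3),rv,-M.T@c,K,d)[0].reshape(-1,2)
E
python3 - <<'E'
from h import *
import pickle
im=viewer.grab_frame('top'); out={}
for l in ['blue_plate_a','white_plate_a','loaf_cake_a','croissant_a','bundt_cake']:
    z={'b':10,'w':10,'l':3,'c':15}[l[0]]
    if l[1]=='u': z=60
    o=viewer.cut_out(l,'top'); out[l]=o
    for k in o:
        ys,xs=np.nonzero(k['mask'])
        if len(xs)<20: continue
        w=p2w('top',np.c_[xs,ys],z)[:,:2].astype(np.float32)
        r=cv2.minAreaRect(w)
        print(l,round(k['p'],2),k['extent'],'cen',r[0],'size',r[1],r[2],'mean',w.mean(0))
pickle.dump(out,open('m.pkl','wb'))
c=im[90:250,300:440]; cv2.imwrite('pics/c1.png',cv2.resize(c,None,fx=3.7,fy=3.7,interpolation=cv2.INTER_CUBIC)[:,:,::-1])
c=im[140:290,150:310]; cv2.imwrite('pics/c2.png',cv2.resize(c,None,fx=3.7,fy=3.7,interpolation=cv2.INTER_CUBIC)[:,:,::-1])
E
```

```text
blue_plate_a 0.83 [422.6, 149.2, 57.4, 67.7] cen (583.0234985351562, -357.4122619628906) size (111.28009033203125, 150.26686096191406) 64.0584487915039 mean [ 582.5469  -356.97308]
blue_plate_a 0.75 [228.3, 169.6, 59.8, 67.6] cen (541.4912109375, 140.50636291503906) size (115.02970886230469, 151.04348754882812) 66.14096069335938 mean [541.0306  140.39342]
white_plate_a 0.8 [247.7, 114.6, 65.5, 71.9] cen (685.1456298828125, 82.07435607910156) size (109.9205551147461, 149.11105346679688) 58.84746551513672 mean [684.5731    82.079346]
white_plate_a 0.63 [397.2, 204.0, 66.6, 70.9] cen (437.0315246582031, -295.4294738769531) size (110.88705444335938, 148.88221740722656) 54.950439453125 mean [ 436.8844  -295.49976]
white_plate_a 0.5 [209.4, 241.9, 40.9, 41.2] cen (390.6997375488281, 217.99119567871094) size (108.82184600830078, 105.06392669677734) 0.4538576900959015 mean [391.67142 218.81561]
loaf_cake_a 0.78 [341.0, 158.2, 41.0, 48.6] cen (591.095458984375, -122.93342590332031) size (90.12455749511719, 128.64663696289062) 62.440792083740234 mean [ 590.6342  -123.07929]
loaf_cake_a 0.72 [3
[... 160 characters left out ...]
]
croissant_a 0.8 [162.9, 154.8, 46.1, 37.8] cen (613.9382934570312, 337.7864685058594) size (135.22406005859375, 65.59774780273438) 59.48666763305664 mean [616.45294 336.28162]
croissant_a 0.59 [327.1, 201.2, 50.4, 36.6] cen (486.59307861328125, -88.63404846191406) size (134.1958770751953, 63.56904602050781) 58.10658645629883 mean [488.1835  -89.68382]
croissant_a 0.59 [227.1, 168.9, 63.7, 67.5] cen (540.9157104492188, 139.23171997070312) size (112.14849090576172, 150.231201171875) 65.5689468383789 mean [540.2258  139.37386]
bundt_cake 0.8 [206.8, 242.0, 42.7, 41.6] cen (390.048828125, 210.231689453125) size (98.66414642333984, 102.16129302978516) 89.4796142578125 mean [390.68857 209.7072 ]
```

View pics/c1.png

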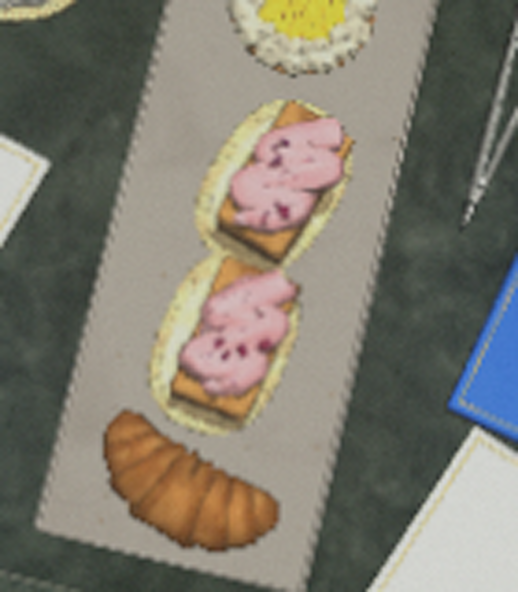

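View pics/c2.png

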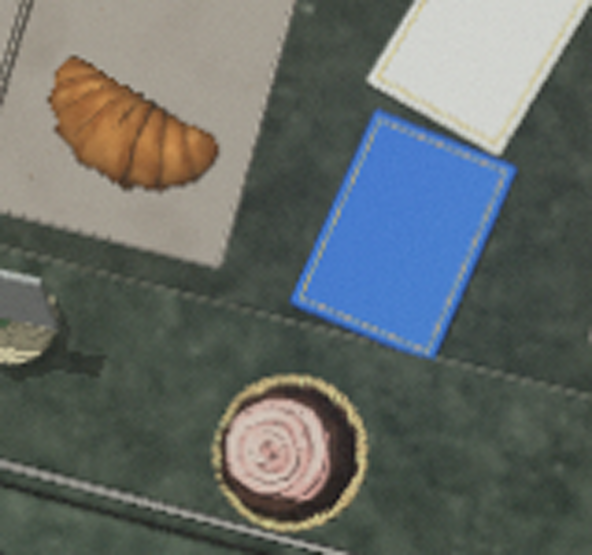

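```bash
cat >> h.py <<'E'
def plan(x,y,z,yawdeg):
    "print shift/turn from the current pose to world pose, tool down, in tool axes (m, rad)"
    s=status.sense(); p=s['eef_pos']; M=R.from_euler('xyz',s['tcp_rot'])
    T=R.from_euler('xyz',[np.pi,0,np.deg2rad(yawdeg)])
    d=M.inv().apply(np.array([x,y,z])-p)/1000; rv=(M.inv()*T).as_rotvec()
    print('shift',d.round(4),'turn',rv.round(3),'| rows',round(max(np.linalg.norm(d)/.0417,np.rad2deg(np.linalg.norm(rv))/7.16),1))
E
python3 - <<'E'
from h import *
import pickle
o=pickle.load(open('m.pkl','rb'))
for k in o['croissant_a'][:2]:
    ys,xs=np.nonzero(k['mask'])
    for z in (10,20):
        w=p2w('top',np.c_[xs,ys],z)[:,:2].astype(np.float32)
        r=cv2.minAreaRect(w); a=np.deg2rad(r[2]); 
        u=np.array([np.cos(a),np.sin(a)]); v=np.array([-u[1],u[0]])
        q=(w-r[0]); q=np.c_[q@u,q@v]
        m=abs(q[:,0])<10
        print(z,r,'section v',q[m,1].min(),q[m,1].max(),'mid world',np.array(r[0])+v*(q[m,1].min()+q[m,1].max())/2)
plan(488,-90,200,-32)
# overlay check
im=viewer.grab_frame('top').copy()
for c,a,hx,hy,z in [((583,-357.4),-25.9,75,55,10),((541.5,140.5),-23.9,75,55,10),((685,82),-31.2,75,55,10),((437,-295.4),-35,75,55,10),((591,-123),-27.6,67,46.5,2),((704.7,-161.3),-27.5,67,46.5,2)]:
    a=np.deg2rad(a);u=np.array([np.cos(a),np.sin(a)]);v=np.array([-u[1],u[0]])
    P=[np.r_[np.array(c)+i*hx*u+j*hy*v,z] for i,j in((1,1),(1,-1),(-1,-1),(-1,1))]
    cv2.polylines(im,[np.int32(w2p('top',P)*8)],True,(0,255,0),1,cv2.LINE_AA,3)
cv2.imwrite('pics/ov.png',cv2.resize(im[100:290,190:500],None,fx=2.5,fy=2.5)[:,:,::-1])
E
```

```text
10 ((614.9703979492188, 339.1545715332031), (135.74420166015625, 65.85003662109375), 59.486656188964844) section v -32.272469507586635 31.456093022537488 mid world [615.32205658 338.94731844]
20 ((612.9060668945312, 336.4183044433594), (134.70391845703125, 65.34542846679688), 59.48676681518555) section v -32.02506685768709 31.215085775167047 mid world [613.25497107 336.21267562]
10 ((487.13543701171875, -88.90621185302734), (134.71206665039062, 63.81357955932617), 58.106597900390625) section v -27.462191122030205 30.528412281610507 mid world [485.83377625 -88.09620734]
20 ((486.05072021484375, -88.36195373535156), (133.67970275878906, 63.32452392578125), 58.106590270996094) section v -27.251751288093295 30.294443523245764 mid world [484.75904797 -87.55816469]
shift [-0.397  -0.4408  0.0533] turn [-0.     0.    -0.717] | rows 14.3
```

View pics/ov.png

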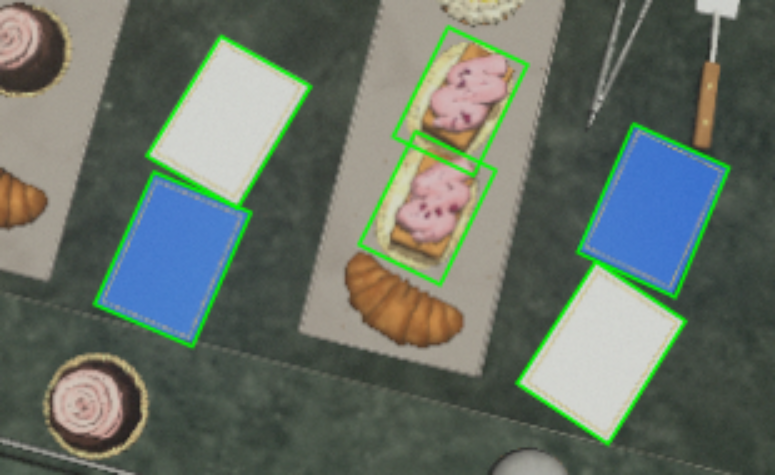

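Run:
```python
from h import *
im=viewer.grab_frame('top')
im=cv2.resize(im[105:220,325:410],None,fx=5.2,fy=5.2,interpolation=cv2.INTER_CUBIC)
for c,a,hx,hy,z,col in [((591,-123),-27.6,67,46.5,3,(0,255,0)),((704.7,-161.3),-27.5,67,46.5,3,(0,0,255))]:
    a=np.deg2rad(a);u=np.array([np.cos(a),np.sin(a)]);v=np.array([-u[1],u[0]])
    f=lambda P:np.int32(((w2p('top',P)-[325,105]+.5)*5.2-.5)*8)
    P=[np.r_[np.array(c)+i*hx*u+j*hy*v,z] for i,j in((1,1),(1,-1),(-1,-1),(-1,1))]
    cv2.polylines(im,[f(P)],True,col,1,cv2.LINE_AA,3)
    o=np.array(c)-6*v
    for zz in (3,44):
        P=[np.r_[o+i*52*u+j*29*v,zz] for i,j in((1,1),(1,-1),(-1,-1),(-1,1))]
        cv2.polylines(im,[f(P)],True,(0,255,255),1,cv2.LINE_AA,3)
cv2.imwrite('pics/ov2.png',im[:,:,::-1])
o=viewer.cut_out('loaf_cake_a','side')
im=viewer.grab_frame('side').copy()
for k in o:print(k['p'],k['extent'])
for c,a in [((591,-123),-27.6),((704.7,-161.3),-27.5)]:
    a=np.deg2rad(a);u=np.array([np.cos(a),np.sin(a)]);v=np.array([-u[1],u[0]])
    q=np.array(c)-6*v
    for zz in (3,44):
        P=[np.r_[q+i*52*u+j*29*v,zz] for i,j in((1,1),(1,-1),(-1,-1),(-1,1))]
        cv2.polylines(im,[np.int32(w2p('side',P)*8)],True,(0,255,255),1,cv2.LINE_AA,3)
cv2.imwrite('pics/ov3.png',cv2.resize(im[190:270,270:490],None,fx=3.5,fy=3.5)[:,:,::-1])
```

```text
0.95 [350.5, 216.3, 45.2, 28.5]
0.83 [311.1, 207.8, 38.2, 35.0]
0.74 [308.3, 266.1, 67.6, 50.5]
0.6 [283.1, 171.3, 47.4, 22.5]
```

View pics/ov2.png

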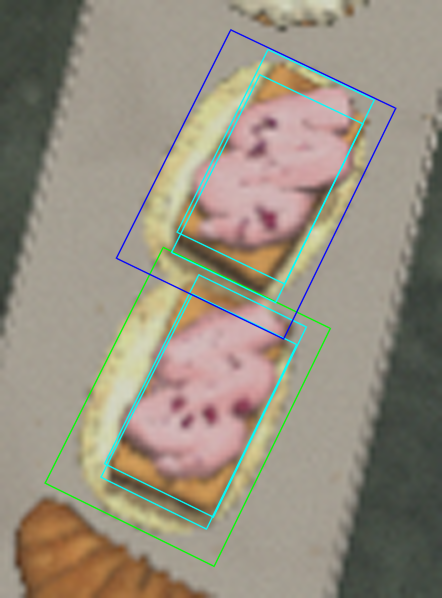

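View pics/ov3.png

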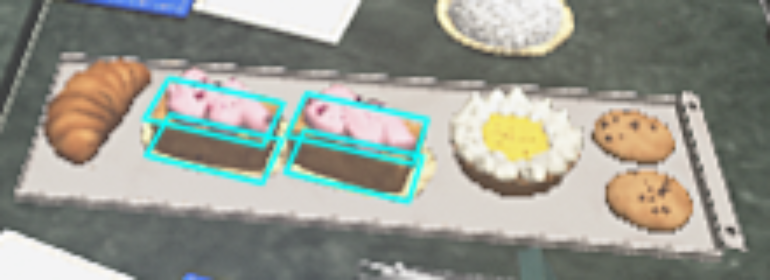

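>>> send_rows:
  plan:
    - [[-0.397, -0.441, 0.053], [0, 0, -0.717], 1]
    - [[-0.397, -0.441, 0.053], [0, 0, -0.717], 1]
    - [[-0.397, -0.441, 0.053], [0, 0, -0.717], 1]
    - [[-0.397, -0.441, 0.053], [0, 0, -0.717], 1]
    - [[-0.397, -0.441, 0.053], [0, 0, -0.717], 1]
  squeeze: 30

```text
clock: 1.02
eef_pos: [289.3, -418.8, 234.7]
tcp_rot: [3.142, -0.0, -0.646]
contact_force: [0.5, -0.6, 0.2]
opening: 0.999
```

```bash
python3 -c "
from h import *
plan(485.5,-88,150,-32)"
```

```text
shift [-0.0423 -0.3823  0.0847] turn [ 0.    -0.    -0.087] | rows 9.4
```

>>> send_rows:
  plan:
    - [[-0.042, -0.382, 0.085], [0, 0, -0.087], 1]
    - [[-0.042, -0.382, 0.085], [0, 0, -0.087], 1]
    - [[-0.042, -0.382, 0.085], [0, 0, -0.087], 1]
    - [[-0.042, -0.382, 0.085], [0, 0, -0.087], 1]
    - [[-0.042, -0.382, 0.085], [0, 0, -0.087], 1]

```text
clock: 1.43
eef_pos: [393.3, -243.7, 189.9]
tcp_rot: [3.142, -0.001, -0.559]
contact_force: [0.4, -0.4, -0.9]
opening: 0.999
```

```bash
python3 -c "
from h import *
plan(485.5,-88,110,-32)"
```

```text
shift [-0.0045 -0.1809  0.0799] turn [ 0.    -0.001 -0.   ] | rows 4.7
```

>>> send_rows:
  plan:
    - [[-0.0045, -0.181, 0.08], [0, 0, 0], 1]
    - [[-0.0045, -0.181, 0.08], [0, 0, 0], 1]
    - [[-0.0045, -0.181, 0.08], [0, 0, 0], 1]
    - [[-0.0045, -0.181, 0.08], [0, 0, 0], 1]
    - [[-0.0045, -0.181, 0.08], [0, 0, 0], 1]

```text
clock: 1.85
eef_pos: [486.5, -85.5, 109.0]
tcp_rot: [-3.141, -0.002, -0.558]
contact_force: [0.3, -1.0, -0.9]
opening: 1.002
```

```bash
python3 -c "
from h import *
plan(485.5,-88,28,-32)"
```

```text
shift [0.0003 0.0026 0.081 ] turn [-0.    -0.002  0.   ] | rows 1.9
```

>>> send_rows:
  plan:
    - [[0.0003, 0.0026, 0.02], [0, 0, 0], 1]
    - [[0.0003, 0.0026, 0.04], [0, 0, 0], 1]
    - [[0.0003, 0.0026, 0.06], [0, 0, 0], 1]
    - [[0.0003, 0.0026, 0.081], [0, 0, 0], 1]
    - [[0.0003, 0.0026, 0.081], [0, 0, 0], 1]

```text
clock: 2.27
eef_pos: [483.6, -87.4, 25.2]
tcp_rot: [3.14, 0.003, -0.558]
contact_force: [-1.4, -0.8, -0.5]
opening: 1.002
```

>>> send_rows:
  plan:
    - [[0, 0, 0], [0, 0, 0], -1]
    - [[0, 0, 0], [0, 0, 0], -1]
    - [[0, 0, 0], [0, 0, 0], -1]
    - [[0, 0, 0], [0, 0, 0], -1]
    - [[0, 0, 0], [0, 0, 0], -1]

```text
clock: 2.68
eef_pos: [484.3, -87.6, 26.1]
tcp_rot: [3.141, 0.001, -0.558]
contact_force: [0.5, 0.2, 0.2]
opening: 0.732
```

>>> send_rows:
  plan:
    - [[0, 0, 0], [0, 0, 0], -1]
    - [[0, 0, 0], [0, 0, 0], -1]
    - [[0, 0, -0.02], [0, 0, 0], -1]
    - [[0, 0, -0.04], [0, 0, 0], -1]
    - [[0, 0, -0.06], [0, 0, 0], -1]

```text
clock: 3.1
eef_pos: [484.0, -87.5, 86.7]
tcp_rot: [3.14, 0.002, -0.558]
contact_force: [-0.5, 0.2, -1.6]
opening: 0.729
```

```bash
python3 -c "
from h import *
for n in ('top','side'): cv2.imwrite('pics/g1%s.png'%n,viewer.grab_frame(n)[:,:,::-1])
plan(485.5,-88,140,-32)"
```

```text
shift [-0.0004  0.0004 -0.0512] turn [-0.001 -0.004  0.001] | rows 1.2
```

View pics/g1side.png

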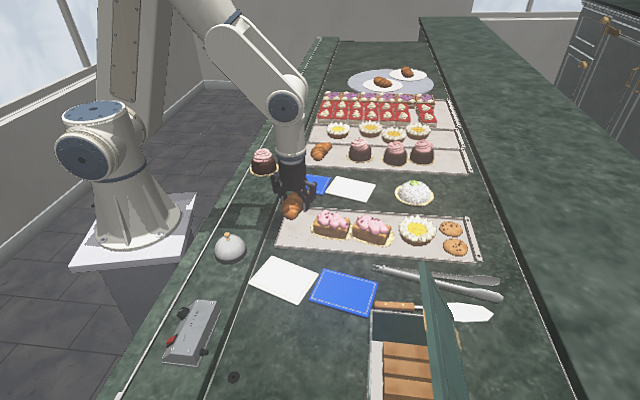

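```bash
python3 -c "
from h import *
plan(436,-296.5,120,55)"
```

```text
shift [ 0.0679  0.2035 -0.0312] turn [ 0.002 -0.004 -1.518] | rows 12.1
```

>>> send_rows:
  plan:
    - [[0, 0, -0.04], [0, 0, 0], -1]
    - [[0.01, 0.03, -0.07], [0, 0, -0.1], -1]
    - [[0.02, 0.06, -0.07], [0, 0, -0.2], -1]
    - [[0.033, 0.1, -0.07], [0, 0, -0.32], -1]
    - [[0.045, 0.14, -0.07], [0, 0, -0.44], -1]

```text
clock: 3.62
eef_pos: [452.6, -222.6, 159.2]
tcp_rot: [3.141, -0.005, -0.133]
contact_force: [0.2, 0.1, -1.1]
opening: 0.732
```

```bash
python3 -c "
from h import *
plan(436,-296.5,110,55)"
```

```text
shift [-0.0069  0.0754  0.0492] turn [ 0.004 -0.004 -1.093] | rows 8.7
```

>>> send_rows:
  plan:
    - [[-0.001, 0.015, 0.01], [0, 0, -0.11], -1]
    - [[-0.002, 0.03, 0.02], [0, 0, -0.22], -1]
    - [[-0.004, 0.045, 0.03], [0, 0, -0.34], -1]
    - [[-0.006, 0.06, 0.04], [0, 0, -0.46], -1]
    - [[-0.007, 0.075, 0.049], [0, 0, -0.58], -1]

```text
clock: 4.03
eef_pos: [435.1, -296.5, 108.9]
tcp_rot: [3.139, -0.003, 0.452]
contact_force: [-0.4, 0.4, -1.2]
opening: 0.728
```

>>> send_rows:
  plan:
    - [[0, 0, 0], [0, 0, -0.12], -1]
    - [[0, 0, 0], [0, 0, -0.24], -1]
    - [[0, 0, 0], [0, 0, -0.36], -1]
    - [[0, 0, 0], [0, 0, -0.48], -1]
    - [[0, 0, 0], [0, 0, -0.513], -1]

```text
clock: 4.45
eef_pos: [434.7, -296.4, 108.1]
tcp_rot: [3.139, -0.001, 0.972]
contact_force: [0.6, -0.4, -0.1]
opening: 0.732
```

```bash
python3 -c "
from h import *
plan(436,-296.5,35,55)"
```

```text
shift [0.0005 0.0009 0.0731] turn [ 0.003 -0.001  0.012] | rows 1.8
```

>>> send_rows:
  plan:
    - [[0.0005, 0.001, 0.02], [0, 0, 0.012], -1]
    - [[0.0005, 0.001, 0.04], [0, 0, 0.012], -1]
    - [[0.0005, 0.001, 0.058], [0, 0, 0.012], -1]
    - [[0.0005, 0.001, 0.068], [0, 0, 0.012], -1]
    - [[0.0005, 0.001, 0.0725], [0, 0, 0.012], -1]

```text
clock: 4.87
eef_pos: [435.0, -295.8, 33.7]
tcp_rot: [-3.141, -0.001, 0.96]
contact_force: [-7.2, 7.6, 35.1]
opening: 0.725
```

```bash
python3 -c "
from h import *
print(status.sense()['contact_force'])
plan(436,-296.5,34,55)"
```

```text
[-7.15454626  7.62163674 35.14863237]
shift [ 0.      0.0012 -0.0003] turn [-0.    -0.001  0.   ] | rows 0.0
```

>>> send_rows:
  plan:
    - [[0, 0, -0.0015], [0, 0, 0], -1]
    - [[0, 0, -0.0015], [0, 0, 0], -1]
    - [[0, 0, -0.0015], [0, 0, 0], 1]
    - [[0, 0, -0.0015], [0, 0, 0], 1]
    - [[0, 0, -0.0015], [0, 0, 0], 1]

```text
clock: 5.28
eef_pos: [435.4, -296.1, 35.8]
tcp_rot: [3.141, -0.001, 0.96]
contact_force: [-0.3, 0.5, 0.2]
opening: 0.999
```

>>> send_rows:
  plan:
    - [[0, 0, 0], [0, 0, 0], 1]
    - [[0, 0, -0.02], [0, 0, 0], 1]
    - [[0, 0, -0.05], [0, 0, 0], 1]
    - [[0, 0, -0.085], [0, 0, 0], 1]
    - [[0, 0, -0.12], [0, 0, 0], 1]

```text
clock: 5.7
eef_pos: [434.7, -295.8, 156.9]
tcp_rot: [-3.141, -0.001, 0.96]
contact_force: [1.3, -0.6, 0.3]
opening: 0.999
```

```bash
python3 -c "
from h import *
for n in ('top','side'): cv2.imwrite('pics/g2%s.png'%n,viewer.grab_frame(n)[:,:,::-1])
plan(588.3,-128.3,160,62.5)"
```

```text
shift [0.2253 0.0258 0.0018] turn [ 0.01  -0.001 -0.131] | rows 5.4
```

View pics/g2side.png

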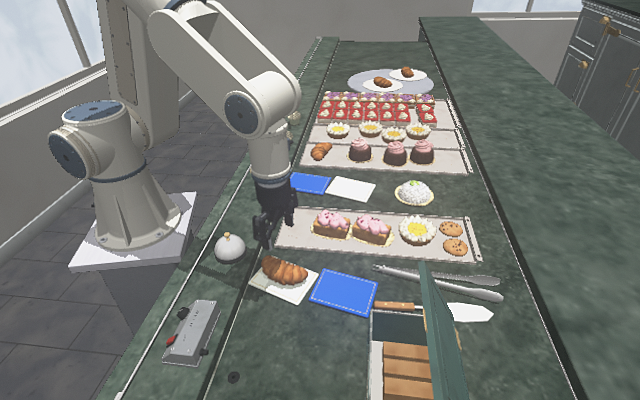

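View pics/g2top.png

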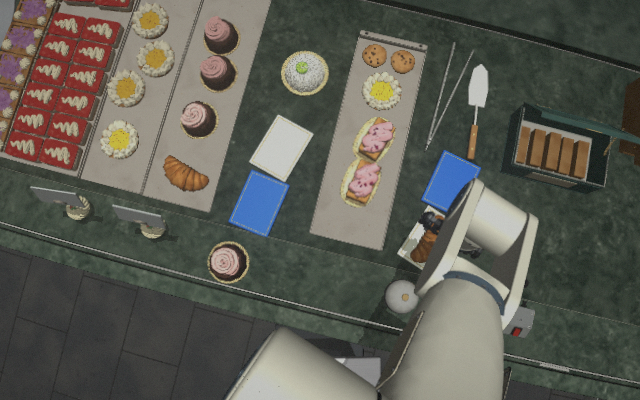

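>>> send_rows:
  plan:
    - [[0.225, 0.026, 0.002], [0, 0, -0.131], 1]
    - [[0.225, 0.026, 0.002], [0, 0, -0.131], 1]
    - [[0.225, 0.026, 0.002], [0, 0, -0.131], 1]
    - [[0.225, 0.026, 0.002], [0, 0, -0.131], 1]
    - [[0.225, 0.026, 0.002], [0, 0, -0.131], 1]

```text
clock: 6.22
eef_pos: [576.5, -140.8, 159.1]
tcp_rot: [3.131, 0.0, 1.091]
contact_force: [0.3, -0.3, 0.2]
opening: 1.001
```

```bash
python3 -c "
from h import *
plan(588.3,-128.3,110,62.5)"
```

```text
shift [0.0165 0.0042 0.0491] turn [ 0.01 -0.    0.  ] | rows 1.2
```

>>> send_rows:
  plan:
    - [[0.0165, 0.004, 0.01], [0.01, 0, 0], 1]
    - [[0.0165, 0.004, 0.025], [0.01, 0, 0], 1]
    - [[0.0165, 0.004, 0.04], [0.01, 0, 0], 1]
    - [[0.0165, 0.004, 0.049], [0.01, 0, 0], 1]
    - [[0.0165, 0.004, 0.049], [0.01, 0, 0], 1]

```text
clock: 6.63
eef_pos: [586.5, -127.8, 107.6]
tcp_rot: [-3.138, 0.001, 1.091]
contact_force: [-0.4, 0.3, 0.2]
opening: 1.001
```

```bash
python3 -c "
from h import *
cv2.imwrite('pics/g3.png',cv2.resize(viewer.grab_frame('side')[120:300,200:520],None,fx=2.4,fy=2.4)[:,:,::-1])
plan(588.3,-128.3,34,62.5)"
```

```text
shift [0.0005 0.0013 0.0749] turn [-0.002  0.001 -0.   ] | rows 1.8
```

View pics/g3.png

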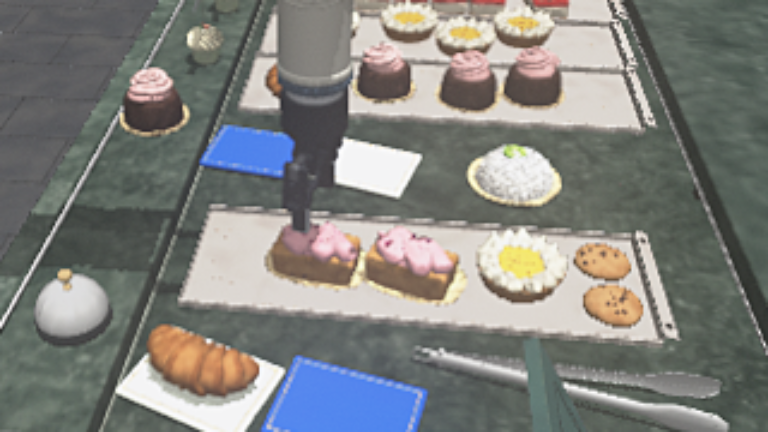

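```bash
python3 -c "
from h import *
a=np.deg2rad(62.5);j=np.array([np.cos(a),np.sin(a)]);c=np.array([586.5,-127.8])
s=np.array([200,120])
for k,z in((-42,90),(-29,10),(-29,44)): print((w2p('side',np.r_[c+k*j,z])-s)*2.4)
o=viewer.cut_out('loaf_cake_b','side')
for k in o[:3]:
  ys,xs=np.nonzero(k['mask']); print(k['p'],(np.array([[xs.min(),ys.min()],[xs.max(),ys.max()]])-s)*2.4)
"
```

```text
[[300.90970079 234.42906529]]
[[304.93610824 278.6696497 ]]
[[304.79727768 257.59944875]]
0.93 [[264.  220.8]
 [362.4 285.6]]
0.75 [[360.  228. ]
 [463.2 302.4]]
```

```bash
python3 -c "
from h import *
im=viewer.grab_frame('side');F=9
im=cv2.resize(im[200:260,295:380],None,fx=F,fy=F,interpolation=cv2.INTER_CUBIC)
a=np.deg2rad(-27.5);u=np.array([np.cos(a),np.sin(a)]);v=np.array([-u[1],u[0]])
f=lambda P:np.int32(((w2p('side',P)-[295,200]+.5)*F-.5)*8)
q=np.array([588.3,-128.3])
for zz in (3,44):
    P=[np.r_[q+i*52*u+j*29*v,zz] for i,j in((1,1),(1,-1),(-1,-1),(-1,1))]
    cv2.polylines(im,[f(P)],True,(0,255,255),1,cv2.LINE_AA,3)
P=[np.r_[q-29*v,3],np.r_[q-29*v,44]]
cv2.polylines(im,[f(P)],True,(255,0,0),1,cv2.LINE_AA,3)
cv2.imwrite('pics/ov4.png',im[:,:,::-1])
"
```

```text
(no output)
```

View pics/ov4.png

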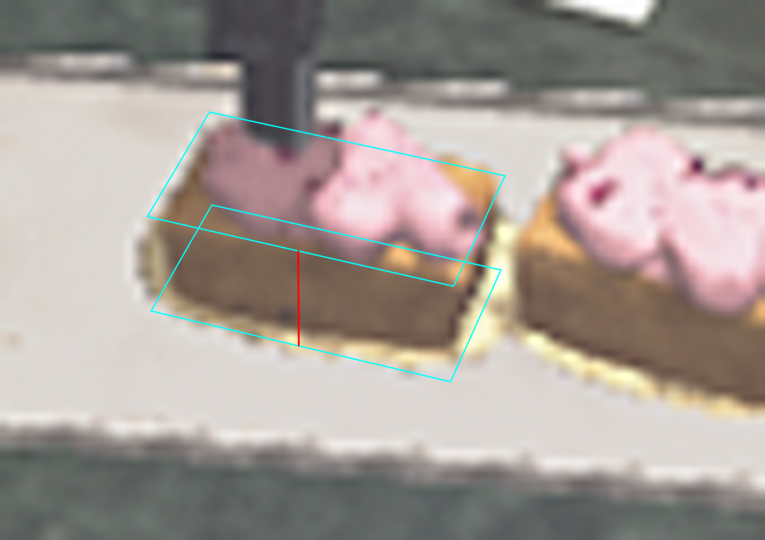

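```bash
python3 -c "
from h import *
plan(590.3,-129.3,33,63)"
```

```text
shift [0.0003 0.0022 0.0775] turn [ 0.001 -0.    -0.009] | rows 1.9
```

>>> send_rows:
  plan:
    - [[0, 0.002, 0.02], [0, 0, -0.009], 1]
    - [[0, 0.002, 0.04], [0, 0, -0.009], 1]
    - [[0, 0.002, 0.06], [0, 0, -0.009], 1]
    - [[0, 0.002, 0.072], [0, 0, -0.009], 1]
    - [[0, 0.002, 0.077], [0, 0, -0.009], 1]

```text
clock: 7.2
eef_pos: [589.4, -129.7, 32.5]
tcp_rot: [-3.141, 0.0, 1.099]
contact_force: [-0.3, -0.8, 0.5]
opening: 1.002
```

>>> send_rows:
  plan:
    - [[0, 0, 0], [0, 0, 0], -1]
    - [[0, 0, 0], [0, 0, 0], -1]
    - [[0, 0, 0], [0, 0, 0], -1]
    - [[0, 0, 0], [0, 0, 0], -1]
    - [[0, 0, 0], [0, 0, 0], -1]

```text
clock: 7.62
eef_pos: [590.2, -129.9, 33.7]
tcp_rot: [3.14, -0.0, 1.099]
contact_force: [-1.3, 0.8, 5.7]
opening: 0.668
```

>>> send_rows:
  plan:
    - [[0, 0, 0], [0, 0, 0], -1]
    - [[0, 0, 0], [0, 0, 0], -1]
    - [[0, 0, -0.015], [0, 0, 0], -1]
    - [[0, 0, -0.03], [0, 0, 0], -1]
    - [[0, 0, -0.05], [0, 0, 0], -1]

```text
clock: 8.03
eef_pos: [589.1, -129.6, 83.1]
tcp_rot: [-3.14, 0.0, 1.099]
contact_force: [0.2, -0.5, -0.5]
opening: 0.669
```

```bash
python3 -c "
from h import *
cv2.imwrite('pics/g4.png',cv2.resize(viewer.grab_frame('side')[120:300,200:520],None,fx=2.4,fy=2.4)[:,:,::-1])
plan(588.3,-128.3,34,62.5)"
```

```text
shift [ 0.0001 -0.004   0.0534] turn [ 0.004 -0.001  0.008] | rows 1.3
```

View pics/g4.png

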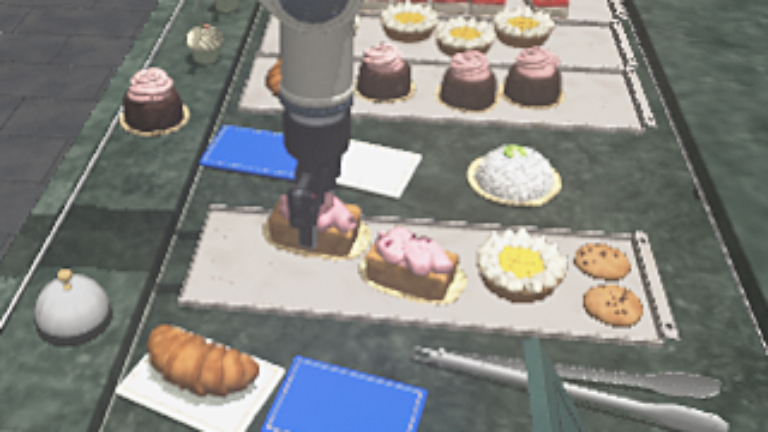

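```bash
python3 -c "
from h import *
plan(577.5,-361.5,150,64)"
```

```text
shift [-0.2124  0.0929 -0.0624] turn [ 0.004 -0.001 -0.018] | rows 5.8
```

>>> send_rows:
  plan:
    - [[0, 0, -0.03], [0.004, 0, 0], -1]
    - [[-0.02, 0.01, -0.055], [0.004, 0, 0], -1]
    - [[-0.055, 0.024, -0.062], [0.004, 0, -0.01], -1]
    - [[-0.09, 0.04, -0.062], [0.004, 0, -0.018], -1]
    - [[-0.125, 0.055, -0.062], [0.004, 0, -0.018], -1]

```text
clock: 8.5
eef_pos: [583.8, -267.8, 150.6]
tcp_rot: [3.139, -0.001, 1.119]
contact_force: [1.2, 0.2, -2.1]
opening: 0.672
```

```bash
python3 -c "
from h import *
plan(577.5,-361.5,110,64)"
```

```text
shift [-0.0871  0.0351  0.0406] turn [ 0.002 -0.001  0.002] | rows 2.5
```

>>> send_rows:
  plan:
    - [[-0.025, 0.01, 0.005], [0.002, 0, 0.002], -1]
    - [[-0.05, 0.02, 0.015], [0.002, 0, 0.002], -1]
    - [[-0.072, 0.029, 0.025], [0.002, 0, 0.002], -1]
    - [[-0.087, 0.035, 0.035], [0.002, 0, 0.002], -1]
    - [[-0.087, 0.035, 0.04], [0.002, 0, 0.002], -1]

```text
clock: 8.92
eef_pos: [576.5, -364.0, 108.9]
tcp_rot: [-3.141, -0.0, 1.114]
contact_force: [-1.5, 0.8, -0.8]
opening: 0.669
```

```bash
python3 -c "
from h import *
cv2.imwrite('pics/g5.png',cv2.resize(viewer.grab_frame('side')[170:350,220:540],None,fx=2.4,fy=2.4)[:,:,::-1])
cv2.imwrite('pics/g5t.png',cv2.resize(viewer.grab_frame('top')[80:280,360:640],None,fx=2.4,fy=2.4)[:,:,::-1])
plan(577.5,-361.5,42,64)"
```

```text
shift [-0.0003  0.0014  0.0669] turn [-0.003 -0.002 -0.001] | rows 1.6
```

View pics/g5.png

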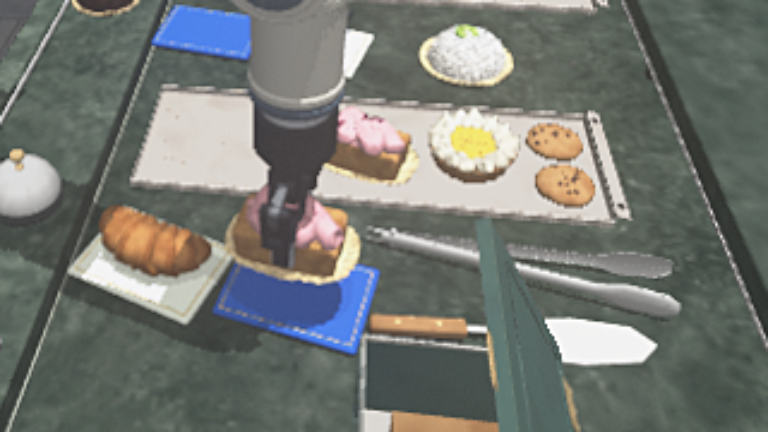

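View pics/g5t.png

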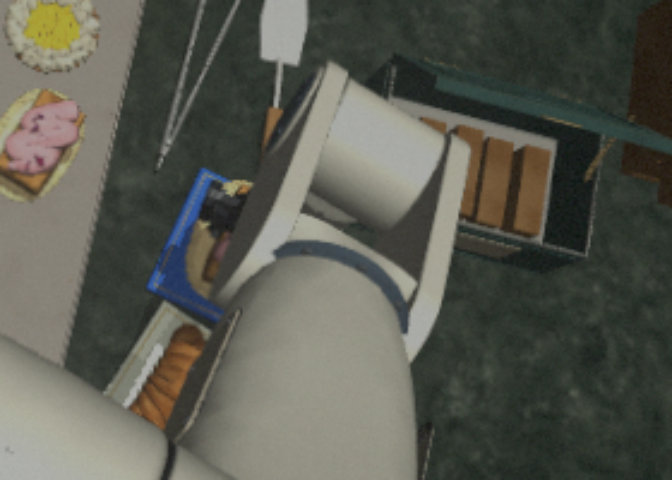

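```bash
python3 -c "
from h import *
for pt,ps in (((539,105),(422,262)),((523,103),(422,262)),((520,114),(422,262))):
  A=p2w('top',[pt],0)[0];ct=cam('top')[2];B=p2w('side',[ps],0)[0];cs=cam('side')[2]
  d1=A-ct;d2=B-cs
  s=np.linalg.lstsq(np.c_[d1,-d2],cs-ct,rcond=None)[0]; print(ct+s[0]*d1,cs+s[1]*d2)
s=status.sense()
print(s['qpos'])
"
```

```text
[ 712.22311965 -504.88098845  250.02084178] [ 697.40491081 -503.35938233  244.22307975]
[ 726.34114048 -479.88753295  222.51445866] [ 710.84631708 -478.3049009   216.44434164]
[ 704.11092282 -475.0170481   210.87749616] [ 712.09242867 -475.98217669  213.86905993]
[-0.56210625  0.58745352  1.61007581  0.00177616  0.94683196 -1.67874082]
```

```bash
cat > ov.py <<'E'
from h import *
def go(es,name,box,F,zb,cam='side'):
    s=status.sense();t=s['eef_pos'][:2];yw=s['tcp_rot'][2]
    im=viewer.grab_frame(cam);x0,y0,x1,y1=box
    im=cv2.resize(im[y0:y1,x0:x1],None,fx=F,fy=F,interpolation=cv2.INTER_CUBIC)
    j=np.array([np.cos(yw),np.sin(yw)]);u=np.array([j[1],-j[0]])
    f=lambda P:np.int32(((w2p(cam,P)-[x0,y0]+.5)*F-.5)*8)
    for e,col in zip(es,((0,255,255),(255,0,0))):
        q=t+e*u
        P=[np.r_[q+i*52*u+k*29*j,zb+42] for i,k in((1,1),(1,-1),(-1,-1),(-1,1))]
        cv2.polylines(im,[f(P)],True,col,1,cv2.LINE_AA,3)
        th=np.linspace(0,2*np.pi,60)
        P=[np.r_[q+6*j+67*np.cos(a)*u+46.5*np.sin(a)*j,zb+2] for a in th]
        cv2.polylines(im,[f(P)],True,col,1,cv2.LINE_AA,3)
    cv2.imwrite('pics/'+name,im[:,:,::-1])
E
python3 -c "
from ov import *
go([0,9],'ov5.png',(305,225,385,310),7,77)"
```

```text
(no output)
```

View pics/ov5.png

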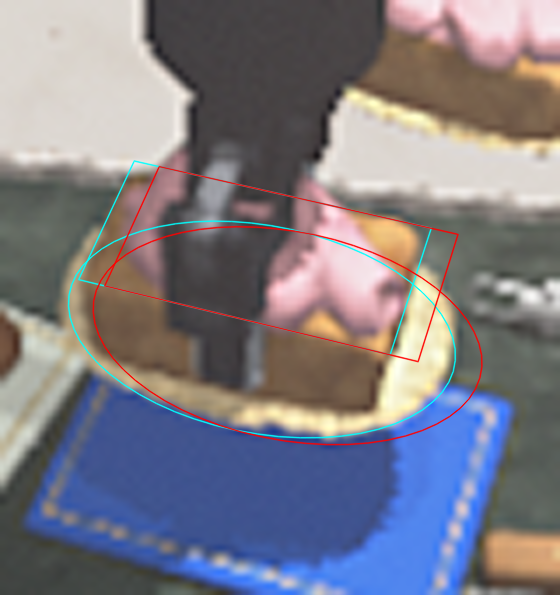

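```bash
python3 -c "
from h import *
plan(580,-362.8,42,64)"
```

```text
shift [-0.001   0.0039  0.0677] turn [-0.002 -0.002 -0.   ] | rows 1.6
```

>>> send_rows:
  plan:
    - [[-0.001, 0.004, 0.02], [-0.002, -0.002, 0], -1]
    - [[-0.001, 0.004, 0.04], [-0.002, -0.002, 0], -1]
    - [[-0.001, 0.004, 0.055], [-0.002, -0.002, 0], -1]
    - [[-0.001, 0.004, 0.063], [-0.002, -0.002, 0], -1]
    - [[-0.001, 0.004, 0.066], [-0.002, -0.002, 0], -1]

```text
clock: 9.48
eef_pos: [579.6, -361.5, 42.4]
tcp_rot: [-3.14, 0.0, 1.117]
contact_force: [-0.2, 0.8, -0.7]
opening: 0.669
```

```bash
python3 -c "
from h import *
print(status.sense()['contact_force'],status.sense()['eef_pos'])
plan(580,-362.8,42,64)"
```

```text
[-0.24782741  0.78533547 -0.7432327 ] [ 579.59864528 -361.48812768   42.40377882]
shift [-0.001   0.0009  0.0004] turn [-0.002  0.     0.   ] | rows 0.0
```

>>> send_rows:
  plan:
    - [[-0.001, 0.001, 0.0007], [0, 0, 0], -1]
    - [[-0.001, 0.001, 0.0007], [0, 0, 0], -1]
    - [[-0.001, 0.001, 0.0007], [0, 0, 0], 1]
    - [[-0.001, 0.001, 0.0007], [0, 0, 0], 1]
    - [[-0.001, 0.001, 0.0007], [0, 0, 0], 1]

```text
clock: 9.9
eef_pos: [580.5, -363.2, 42.5]
tcp_rot: [-3.141, 0.0, 1.117]
contact_force: [-0.9, -0.2, -0.7]
opening: 1.001
```

>>> send_rows:
  plan:
    - [[0, 0, 0], [0, 0, 0], 1]
    - [[0, 0, -0.02], [0, 0, 0], 1]
    - [[0, 0, -0.05], [0, 0, 0], 1]
    - [[0, 0, -0.085], [0, 0, 0], 1]
    - [[0, 0, -0.12], [0, 0, 0], 1]

```text
clock: 10.32
eef_pos: [580.2, -363.0, 163.6]
tcp_rot: [-3.14, 0.0, 1.117]
contact_force: [0.8, -0.7, -0.5]
opening: 1.0
```

```bash
python3 -c "
from h import *
cv2.imwrite('pics/g6.png',cv2.resize(viewer.grab_frame('side')[170:350,220:540],None,fx=2.4,fy=2.4)[:,:,::-1])
cv2.imwrite('pics/g6t.png',viewer.grab_frame('top')[:,:,::-1])
plan(702.5,-167,160,62.5)"
```

```text
shift [0.2302 0.0198 0.0094] turn [0.01  0.001 0.027] | rows 5.5
```

View pics/g6.png

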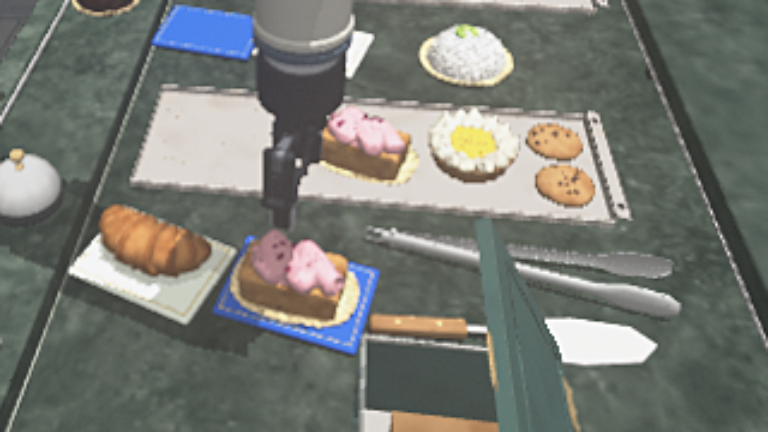

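View pics/g6t.png

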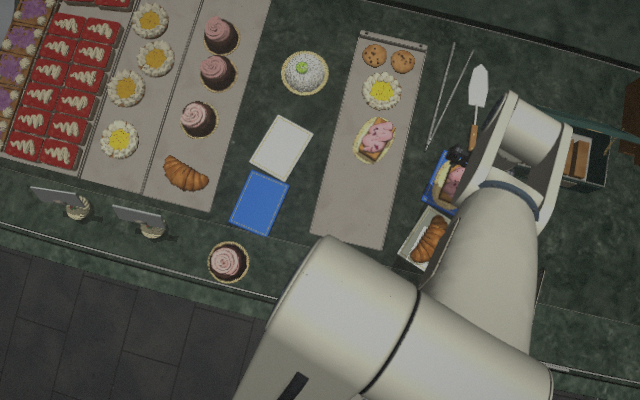

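Run:
```python
from h import *
for k in viewer.cut_out('loaf_cake_b','top')[:2]:
    ys,xs=np.nonzero(k['mask'])
    w=p2w('top',np.c_[xs,ys],3)[:,:2].astype(np.float32); r=cv2.minAreaRect(w); print(k['p'],r)
```

```text
0.89 ((582.53271484375, -347.6221008300781), (67.44086456298828, 120.6120834350586), 71.11702728271484)
0.6 ((705.0401000976562, -159.1654052734375), (87.86771392822266, 132.85511779785156), 58.28346633911133)
```

>>> send_rows:
  plan:
    - [[0.04, 0.003, 0.002], [0.01, 0, 0.005], 1]
    - [[0.08, 0.006, 0.004], [0.01, 0, 0.01], 1]
    - [[0.12, 0.01, 0.006], [0.01, 0, 0.02], 1]
    - [[0.16, 0.014, 0.008], [0.01, 0, 0.027], 1]
    - [[0.2, 0.018, 0.009], [0.01, 0, 0.027], 1]

```text
clock: 10.88
eef_pos: [686.2, -190.8, 155.8]
tcp_rot: [-3.136, 0.001, 1.089]
contact_force: [0.4, 0.7, 0.5]
opening: 1.0
```

```bash
python3 -c "
from h import *
plan(702.5,-167,115,62.5)"
```

```text
shift [0.0287 0.0037 0.0407] turn [-0.006  0.001 -0.001] | rows 1.2
```

>>> send_rows:
  plan:
    - [[0.0287, 0.0037, 0.005], [-0.006, 0, 0], 1]
    - [[0.0287, 0.0037, 0.015], [-0.006, 0, 0], 1]
    - [[0.0287, 0.0037, 0.027], [-0.006, 0, 0], 1]
    - [[0.0287, 0.0037, 0.036], [-0.006, 0, 0], 1]
    - [[0.0287, 0.0037, 0.0407], [-0.006, 0, 0], 1]

```text
clock: 11.3
eef_pos: [700.6, -167.8, 112.2]
tcp_rot: [-3.138, 0.003, 1.088]
contact_force: [-0.5, 0.3, 0.8]
opening: 1.0
```

```bash
python3 -c "
from ov import *
go([0],'ov6.png',(330,195,420,260),7,2)
plan(702.5,-167,33,62.5)"
```

```text
shift [0.002  0.0016 0.079 ] turn [-0.004  0.003 -0.003] | rows 1.9
```

View pics/ov6.png

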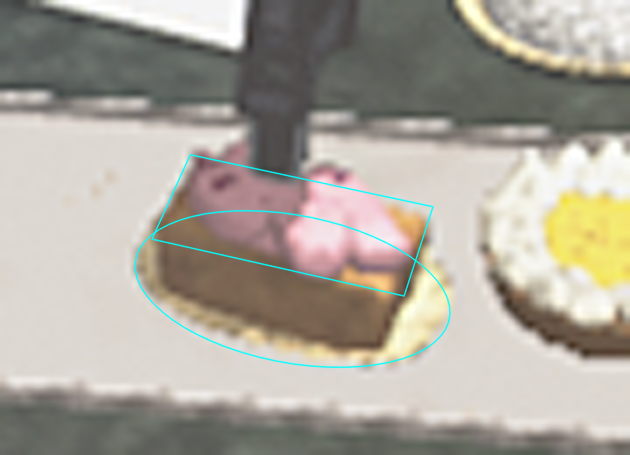

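Overlay agrees with loaf B; descend and grip.

>>> send_rows:
  plan:
    - [[0.002, 0.0016, 0.02], [-0.004, 0.003, -0.003], 1]
    - [[0.002, 0.0016, 0.04], [-0.004, 0.003, -0.003], 1]
    - [[0.002, 0.0016, 0.06], [-0.004, 0.003, -0.003], 1]
    - [[0.002, 0.0016, 0.073], [-0.004, 0.003, -0.003], 1]
    - [[0.002, 0.0016, 0.0785], [-0.004, 0.003, -0.003], 1]

```text
clock: 11.77
eef_pos: [700.8, -167.8, 31.3]
tcp_rot: [-3.139, 0.0, 1.09]
contact_force: [0.2, 0.2, -0.5]
opening: 0.996
```

>>> send_rows:
  plan:
    - [[0, 0, 0], [0, 0, 0], -1]
    - [[0, 0, 0], [0, 0, 0], -1]
    - [[0, 0, 0], [0, 0, 0], -1]
    - [[0, 0, 0], [0, 0, 0], -1]
    - [[0, 0, 0], [0, 0, 0], -1]

```text
clock: 12.18
eef_pos: [701.4, -167.9, 32.3]
tcp_rot: [-3.141, -0.0, 1.09]
contact_force: [-0.2, 0.2, 2.6]
opening: 0.681
```

>>> send_rows:
  plan:
    - [[0, 0, 0], [0, 0, 0], -1]
    - [[0, 0, 0], [0, 0, 0], -1]
    - [[0, 0, -0.02], [0, 0, 0], -1]
    - [[0, 0, -0.05], [0, 0, 0], -1]
    - [[0, 0, -0.08], [0, 0, 0], -1]

```text
clock: 12.6
eef_pos: [700.6, -167.7, 112.1]
tcp_rot: [-3.138, 0.001, 1.09]
contact_force: [0.2, 0.3, -0.5]
opening: 0.681
```

```bash
python3 -c "
from ov import *
s=status.sense()
go([0],'ov7.png',(320,170,420,260),6,s['eef_pos'][2]-31.5)
plan(539,135,150,66)"
```

```text
shift [ 0.1927 -0.2869 -0.0315] turn [ 0.006 -0.002 -0.062] | rows 8.3
```

View pics/ov7.png

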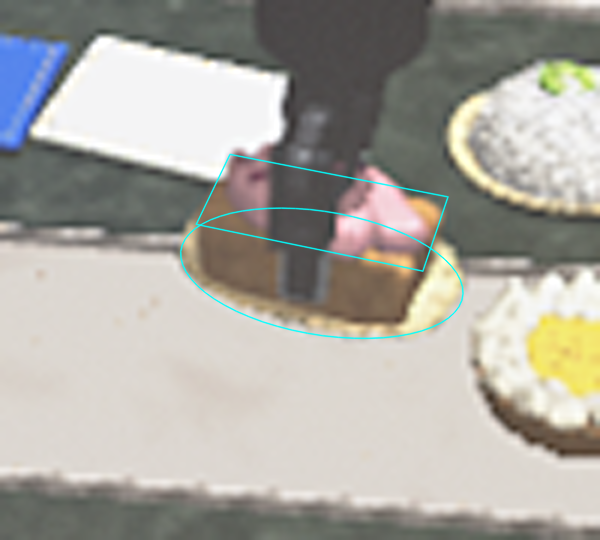

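>>> send_rows:
  plan:
    - [[0.01, -0.015, -0.025], [0, 0, 0], -1]
    - [[0.03, -0.04, -0.032], [0, 0, -0.01], -1]
    - [[0.05, -0.074, -0.032], [0, 0, -0.02], -1]
    - [[0.07, -0.104, -0.032], [0, 0, -0.03], -1]
    - [[0.09, -0.134, -0.032], [0, 0, -0.04], -1]

```text
clock: 13.07
eef_pos: [626.1, -25.6, 151.6]
tcp_rot: [3.135, -0.002, 1.13]
contact_force: [0.6, 0.3, -1.6]
opening: 0.683
```

>>> send_rows:
  plan:
    - [[0.02, -0.03, 0], [0, 0, -0.01], -1]
    - [[0.04, -0.06, 0], [0, 0, -0.02], -1]
    - [[0.06, -0.09, 0], [0, 0, -0.02], -1]
    - [[0.08, -0.12, 0], [0, 0, -0.02], -1]
    - [[0.092, -0.14, 0], [0, 0, -0.02], -1]

```text
clock: 13.48
eef_pos: [536.9, 119.7, 150.9]
tcp_rot: [3.135, -0.002, 1.151]
contact_force: [0.0, -0.2, -2.3]
opening: 0.679
```

```bash
python3 -c "
from ov import *
plan(539,135,100,66)"
```

```text
shift [ 0.0147 -0.0046  0.0509] turn [ 0.006 -0.002 -0.001] | rows 1.3
```

>>> send_rows:
  plan:
    - [[0.0147, -0.0046, 0.01], [0.006, -0.002, 0], -1]
    - [[0.0147, -0.0046, 0.02], [0.006, -0.002, 0], -1]
    - [[0.0147, -0.0046, 0.035], [0.006, -0.002, 0], -1]
    - [[0.0147, -0.0046, 0.045], [0.006, -0.002, 0], -1]
    - [[0.0147, -0.0046, 0.051], [0.006, -0.002, 0], -1]

```text
clock: 13.9
eef_pos: [538.5, 134.3, 98.4]
tcp_rot: [-3.14, 0.001, 1.151]
contact_force: [0.0, -1.0, -1.5]
opening: 0.68
```

```bash
python3 -c "
from ov import *
s=status.sense()
go([0],'ov8.png',(250,130,350,220),6,s['eef_pos'][2]-30.5)
plan(539,135,41,66)"
```

```text
shift [0.0012 0.0005 0.0569] turn [-0.002  0.001 -0.002] | rows 1.4
```

View pics/ov8.png

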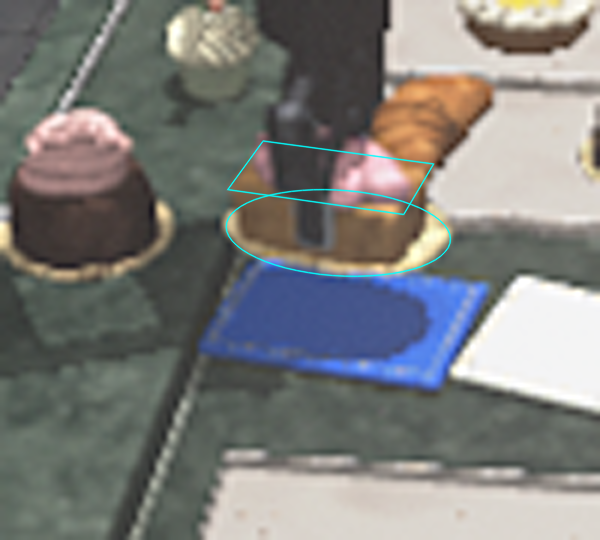

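>>> send_rows:
  plan:
    - [[0.001, 0, 0.018], [-0.002, 0, 0], -1]
    - [[0.001, 0, 0.035], [-0.002, 0, 0], -1]
    - [[0.001, 0, 0.047], [-0.002, 0, 0], -1]
    - [[0.001, 0, 0.054], [-0.002, 0, 0], -1]
    - [[0.001, 0, 0.0565], [-0.002, 0, 0], -1]

```text
clock: 14.37
eef_pos: [538.1, 134.6, 40.4]
tcp_rot: [-3.141, 0.002, 1.15]
contact_force: [0.8, -0.4, -1.0]
opening: 0.681
```

```bash
python3 -c "
from ov import *
plan(539,135,41,66)"
```

```text
shift [ 0.0008  0.0007 -0.0006] turn [-0.001  0.002 -0.002] | rows 0.0
```

>>> send_rows:
  plan:
    - [[0.0008, 0.0007, 0.0003], [0, 0, 0], -1]
    - [[0.0008, 0.0007, 0.0003], [0, 0, 0], -1]
    - [[0.0008, 0.0007, 0.0003], [0, 0, 0], 1]
    - [[0.0008, 0.0007, 0.0003], [0, 0, 0], 1]
    - [[0.0008, 0.0007, 0.0003], [0, 0, 0], 1]

```text
clock: 14.78
eef_pos: [539.6, 135.1, 40.7]
tcp_rot: [-3.142, 0.002, 1.15]
contact_force: [0.4, -0.1, 0.5]
opening: 1.003
```

>>> send_rows:
  plan:
    - [[0, 0, 0], [0, 0, 0], 1]
    - [[0, 0, -0.02], [0, 0, 0], 1]
    - [[0, 0, -0.05], [0, 0, 0], 1]
    - [[0, 0, -0.085], [0, 0, 0], 1]
    - [[0, 0, -0.12], [0, 0, 0], 1]

```text
clock: 15.2
eef_pos: [539.2, 135.2, 161.8]
tcp_rot: [-3.141, 0.002, 1.15]
contact_force: [0.5, 0.2, 0.2]
opening: 1.0
```

```bash
python3 -c "
from ov import *
cv2.imwrite('pics/g9.png',viewer.grab_frame('side')[:,:,::-1])
cv2.imwrite('pics/g9t.png',viewer.grab_frame('top')[:,:,::-1])
plan(613.5,337,160,149.5)"
```

```text
shift [ 0.212  -0.0178  0.0071] turn [ 0.009  0.002 -1.46 ] | rows 11.7
```

View pics/g9.png

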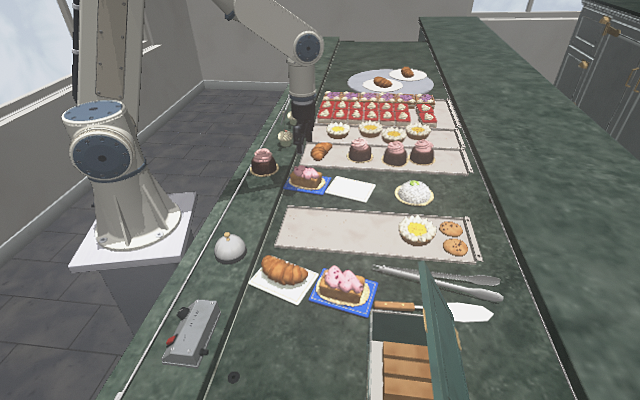

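View pics/g9t.png

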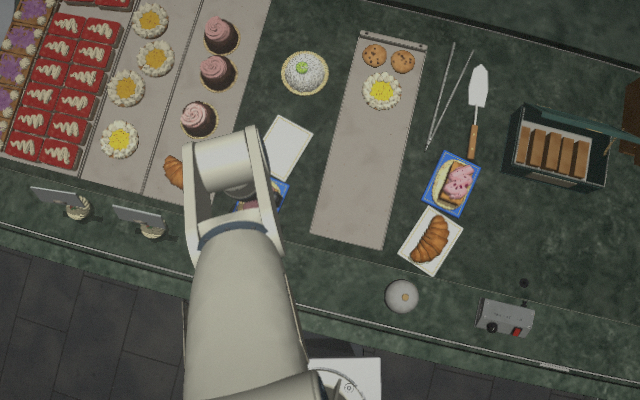

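>>> send_rows:
  plan:
    - [[0.04, -0.003, 0.0], [0.009, 0, -0.12], 1]
    - [[0.08, -0.006, 0.0], [0.009, 0, -0.24], 1]
    - [[0.12, -0.009, 0.0], [0.009, 0, -0.36], 1]
    - [[0.16, -0.013, 0.0], [0.009, 0, -0.48], 1]
    - [[0.195, -0.016, 0.0], [0.009, 0, -0.6], 1]

```text
clock: 15.72
eef_pos: [608.6, 323.1, 166.8]
tcp_rot: [3.141, -0.002, 1.756]
contact_force: [1.1, -0.4, -0.4]
opening: 0.998
```

```bash
python3 -c "
from ov import *
plan(613.7,337,130,149.5)"
```

```text
shift [0.0126 0.0076 0.0368] turn [ 0.001 -0.002 -0.853] | rows 6.8
```

>>> send_rows:
  plan:
    - [[0.0126, 0.0076, 0.005], [0, 0, -0.12], 1]
    - [[0.0126, 0.0076, 0.01], [0, 0, -0.24], 1]
    - [[0.0126, 0.0076, 0.015], [0, 0, -0.36], 1]
    - [[0.0126, 0.0076, 0.02], [0, 0, -0.48], 1]
    - [[0.0126, 0.0076, 0.025], [0, 0, -0.6], 1]

```text
clock: 16.13
eef_pos: [613.4, 337.1, 140.8]
tcp_rot: [3.141, -0.002, 2.362]
contact_force: [-0.6, -1.0, -0.4]
opening: 0.999
```

```bash
python3 -c "
from ov import *
plan(613.7,337,110,149.5)"
```

```text
shift [-0.0003  0.0001  0.0308] turn [ 0.001 -0.002 -0.247] | rows 2.0
```

>>> send_rows:
  plan:
    - [[0, 0, 0.005], [0, 0, -0.12], 1]
    - [[0, 0, 0.01], [0, 0, -0.24], 1]
    - [[0, 0, 0.018], [0, 0, -0.247], 1]
    - [[0, 0, 0.026], [0, 0, -0.247], 1]
    - [[0, 0, 0.031], [0, 0, -0.247], 1]

```text
clock: 16.55
eef_pos: [612.9, 336.9, 108.2]
tcp_rot: [3.141, -0.002, 2.605]
contact_force: [0.2, 0.3, 0.1]
opening: 1.001
```

```bash
python3 -c "
from ov import *
cv2.imwrite('pics/g10.png',cv2.resize(viewer.grab_frame('side')[80:220,220:440],None,fx=3.4,fy=3.4,interpolation=cv2.INTER_CUBIC)[:,:,::-1])
plan(613.7,337,28,149.5)"
```

```text
shift [-0.0011  0.001   0.0794] turn [-0.001 -0.003 -0.003] | rows 1.9
```

View pics/g10.png

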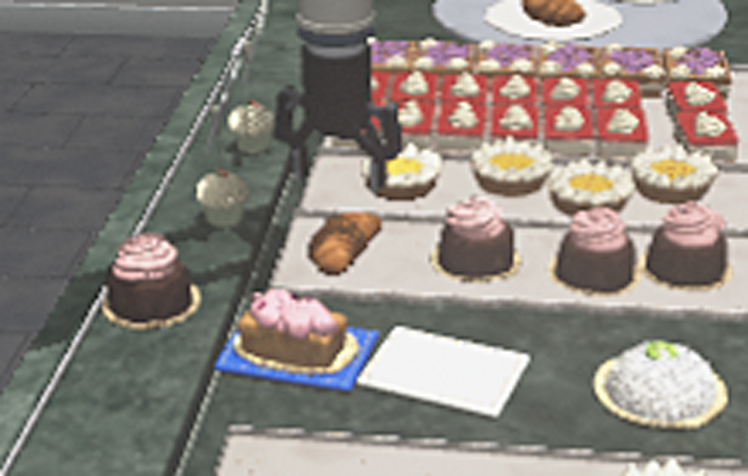

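>>> send_rows:
  plan:
    - [[-0.001, 0.001, 0.02], [0, 0, 0], 1]
    - [[-0.001, 0.001, 0.04], [0, 0, 0], 1]
    - [[-0.001, 0.001, 0.06], [0, 0, 0], 1]
    - [[-0.001, 0.001, 0.074], [0, 0, 0], 1]
    - [[-0.001, 0.001, 0.079], [0, 0, 0], 1]

```text
clock: 17.02
eef_pos: [612.4, 336.4, 25.9]
tcp_rot: [-3.138, -0.004, 2.604]
contact_force: [0.2, 0.2, -0.6]
opening: 1.0
```

>>> send_rows:
  plan:
    - [[0, 0, 0], [0, 0, 0], -1]
    - [[0, 0, 0], [0, 0, 0], -1]
    - [[0, 0, 0], [0, 0, 0], -1]
    - [[0, 0, 0], [0, 0, 0], -1]
    - [[0, 0, 0], [0, 0, 0], -1]

```text
clock: 17.43
eef_pos: [612.9, 336.7, 26.9]
tcp_rot: [-3.139, -0.004, 2.604]
contact_force: [0.2, -0.8, -0.9]
opening: 0.736
```

>>> send_rows:
  plan:
    - [[0, 0, 0], [0, 0, 0], -1]
    - [[0, 0, 0], [0, 0, 0], -1]
    - [[0, 0, -0.02], [0, 0, 0], -1]
    - [[0, 0, -0.05], [0, 0, 0], -1]
    - [[0, 0, -0.08], [0, 0, 0], -1]

```text
clock: 17.85
eef_pos: [612.5, 336.3, 106.9]
tcp_rot: [-3.137, -0.005, 2.604]
contact_force: [1.0, 0.8, -0.9]
opening: 0.741
```

```bash
python3 -c "
from ov import *
cv2.imwrite('pics/g11.png',cv2.resize(viewer.grab_frame('side')[80:220,220:440],None,fx=3.4,fy=3.4,interpolation=cv2.INTER_CUBIC)[:,:,::-1])
plan(685,82,150,58.8)"
```

```text
shift [-0.1904 -0.1845 -0.0364] turn [ 0.003 -0.003  1.578] | rows 12.6
```

View pics/g11.png

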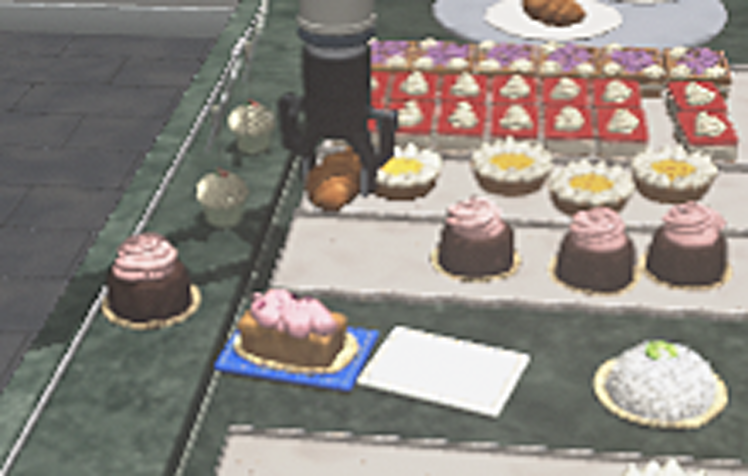

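>>> send_rows:
  plan:
    - [[0, 0, -0.035], [0, 0, 0.02], -1]
    - [[-0.015, -0.015, -0.042], [0, 0, 0.1], -1]
    - [[-0.038, -0.037, -0.042], [0, 0, 0.22], -1]
    - [[-0.064, -0.062, -0.042], [0, 0, 0.34], -1]
    - [[-0.09, -0.087, -0.042], [0, 0, 0.46], -1]

```text
clock: 18.32
eef_pos: [648.9, 216.4, 156.7]
tcp_rot: [3.137, -0.001, 2.14]
contact_force: [0.8, -0.4, -0.6]
opening: 0.746
```

```bash
python3 -c "
from ov import *
plan(683.5,83,140,58.8)"
```

```text
shift [-0.1311 -0.0428  0.0164] turn [ 0.004 -0.004  1.113] | rows 8.9
```

>>> send_rows:
  plan:
    - [[-0.025, -0.008, 0], [0, 0, 0.12], -1]
    - [[-0.05, -0.016, 0], [0, 0, 0.24], -1]
    - [[-0.078, -0.025, 0], [0, 0, 0.36], -1]
    - [[-0.105, -0.034, 0.005], [0, 0, 0.48], -1]
    - [[-0.131, -0.043, 0.01], [0, 0, 0.6], -1]

```text
clock: 18.73
eef_pos: [683.9, 81.5, 146.8]
tcp_rot: [3.137, -0.004, 1.534]
contact_force: [-0.2, 0.3, -0.7]
opening: 0.741
```

```bash
python3 -c "
from ov import *
plan(683.5,83,110,58.8)"
```

```text
shift [ 0.0014 -0.0006  0.0368] turn [ 0.003 -0.005  0.507] | rows 4.1
```

>>> send_rows:
  plan:
    - [[0.0014, 0, 0.005], [0.003, -0.005, 0.12], -1]
    - [[0.0014, 0, 0.012], [0.003, -0.005, 0.24], -1]
    - [[0.0014, 0, 0.02], [0.003, -0.005, 0.36], -1]
    - [[0.0014, 0, 0.03], [0.003, -0.005, 0.47], -1]
    - [[0.0014, 0, 0.037], [0.003, -0.005, 0.507], -1]

```text
clock: 19.15
eef_pos: [684.0, 82.8, 109.2]
tcp_rot: [3.141, 0.0, 1.02]
contact_force: [-0.0, 0.4, -0.7]
opening: 0.744
```

```bash
python3 -c "
from ov import *
cv2.imwrite('pics/g12.png',cv2.resize(viewer.grab_frame('side')[80:220,220:440],None,fx=3.4,fy=3.4,interpolation=cv2.INTER_CUBIC)[:,:,::-1])
plan(683.5,83,36,58.8)"
```

```text
shift [0.0004 0.0002 0.0718] turn [-0.001  0.001 -0.005] | rows 1.7
```

View pics/g12.png

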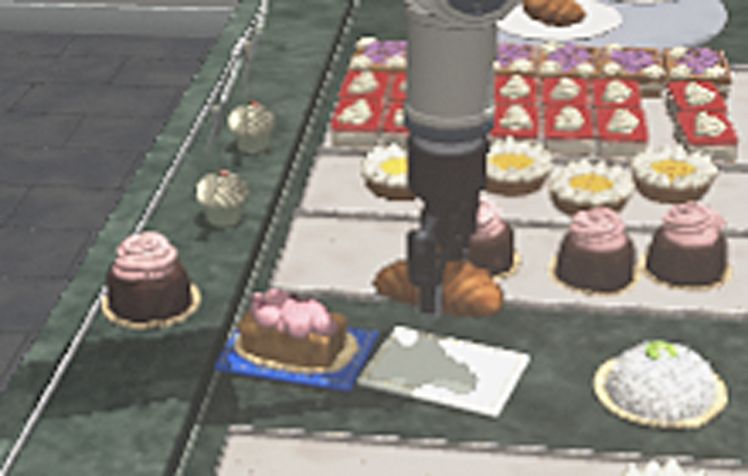

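>>> send_rows:
  plan:
    - [[0.0004, 0, 0.02], [0, 0, -0.005], -1]
    - [[0.0004, 0, 0.04], [0, 0, -0.005], -1]
    - [[0.0004, 0, 0.058], [0, 0, -0.005], -1]
    - [[0.0004, 0, 0.067], [0, 0, -0.005], -1]
    - [[0.0004, 0, 0.0705], [0, 0, -0.005], -1]

```text
clock: 19.62
eef_pos: [682.4, 83.0, 35.8]
tcp_rot: [-3.139, 0.003, 1.027]
contact_force: [-0.0, 0.9, -0.5]
opening: 0.742
```

```bash
python3 -c "
from ov import *
print(status.sense()['contact_force'])
plan(683.5,83,36,58.8)"
```

```text
[-0.00822049  0.87523323 -0.4878197 ]
shift [ 0.0005  0.0009 -0.0002] turn [-0.003  0.003  0.001] | rows 0.0
```

>>> send_rows:
  plan:
    - [[0.0005, 0.0009, 0.0005], [0, 0, 0], -1]
    - [[0.0005, 0.0009, 0.0005], [0, 0, 0], -1]
    - [[0.0005, 0.0009, 0.0005], [0, 0, 0], 1]
    - [[0.0005, 0.0009, 0.0005], [0, 0, 0], 1]
    - [[0.0005, 0.0009, 0.0005], [0, 0, 0], 1]

```text
clock: 20.03
eef_pos: [684.1, 83.0, 36.4]
tcp_rot: [-3.14, 0.002, 1.027]
contact_force: [-0.2, 0.2, 0.3]
opening: 0.999
```

>>> send_rows:
  plan:
    - [[0, 0, 0], [0, 0, 0], 1]
    - [[0, 0, -0.02], [0, 0, 0], 1]
    - [[0, 0, -0.05], [0, 0, 0], 1]
    - [[0, 0, -0.085], [0, 0, 0], 1]
    - [[0, 0, -0.12], [0, 0, 0], 1]

```text
clock: 20.45
eef_pos: [683.9, 83.1, 157.5]
tcp_rot: [-3.139, 0.002, 1.027]
contact_force: [0.8, 0.2, 0.5]
opening: 1.001
```

```bash
python3 -c "
from ov import *
plan(390,-90,260,0)"
```

```text
shift [-0.3004 -0.1622 -0.1014] turn [-1.000e-03  3.000e-03  1.027e+00] | rows 8.5
```

>>> send_rows:
  plan:
    - [[-0.02, -0.01, -0.03], [0, 0, 0.05], 1]
    - [[-0.05, -0.027, -0.06], [0, 0, 0.15], 1]
    - [[-0.085, -0.046, -0.08], [0, 0, 0.27], 1]
    - [[-0.12, -0.065, -0.1], [0, 0, 0.39], 1]
    - [[-0.155, -0.084, -0.1], [0, 0, 0.5], 1]

```text
clock: 20.87
eef_pos: [538.7, -2.9, 261.0]
tcp_rot: [3.14, -0.002, 0.522]
contact_force: [0.9, -0.8, 1.1]
opening: 1.0
```

```bash
python3 -c "
from ov import *
plan(390,-90,260,0)"
```

```text
shift [-0.1724  0.0014  0.0006] turn [ 0.001 -0.003  0.522] | rows 4.2
```

>>> send_rows:
  plan:
    - [[-0.035, 0, 0], [0, 0, 0.12], 1]
    - [[-0.07, 0, 0], [0, 0, 0.24], 1]
    - [[-0.105, 0, 0], [0, 0, 0.36], 1]
    - [[-0.14, 0, 0], [0, 0, 0.48], 1]
    - [[-0.172, 0, 0], [0, 0, 0.522], 1]

```text
clock: 21.28
eef_pos: [387.7, -89.1, 260.9]
tcp_rot: [3.141, -0.003, -0.007]
contact_force: [0.3, -0.4, 0.4]
opening: 1.003
```

Run:
```python
from h import *
im=viewer.grab_frame('top'); 
for l,z in [('loaf_cake_a',11),('croissant_a',25),('bundt_cake',60)]:
    for k in viewer.cut_out(l,'top')[:3]:
        ys,xs=np.nonzero(k['mask'])
        w=p2w('top',np.c_[xs,ys],z)[:,:2].astype(np.float32); r=cv2.minAreaRect(w); print(l,round(k['p'],2),np.round(r[0],1),np.round(r[1],1),round(r[2],1))
cv2.imwrite('pics/f1.png',cv2.resize(im[90:290,190:500],None,fx=2.5,fy=2.5,interpolation=cv2.INTER_CUBIC)[:,:,::-1])
cv2.imwrite('pics/f2.png',cv2.resize(viewer.grab_frame('side')[110:330,200:500],None,fx=2.5,fy=2.5,interpolation=cv2.INTER_CUBIC)[:,:,::-1])
```

```text
loaf_cake_a 0.72 [540.9 139.9] [ 90.5 127.6] 62.7
loaf_cake_a 0.65 [ 581.8 -358.8] [ 92.9 131.6] 64.8
croissant_a 0.96 [ 436.9 -300.9] [ 60.7 126.9] 57.8
croissant_a 0.71 [685.2  83.1] [ 67.3 135.4] 57.2
bundt_cake 0.56 [390.6 209.7] [101.2  98. ] 44.8
bundt_cake 0.23 [ 434.2 -283.3] [108.5 146.7] 55.0
```

View pics/f1.png

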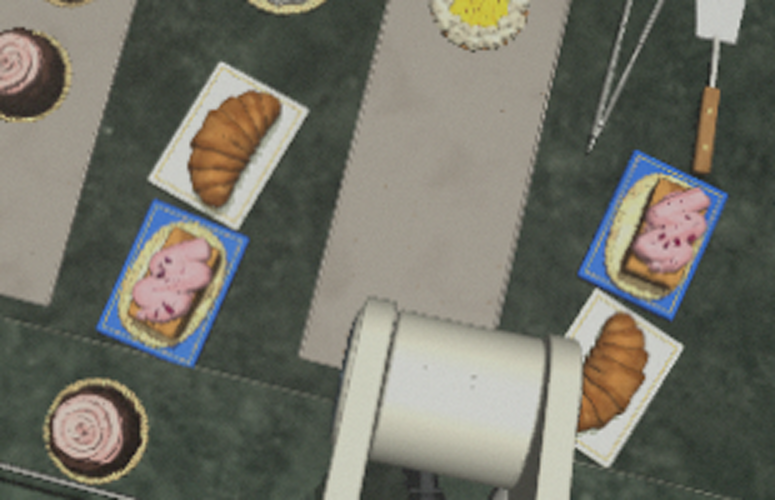

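View pics/f2.png

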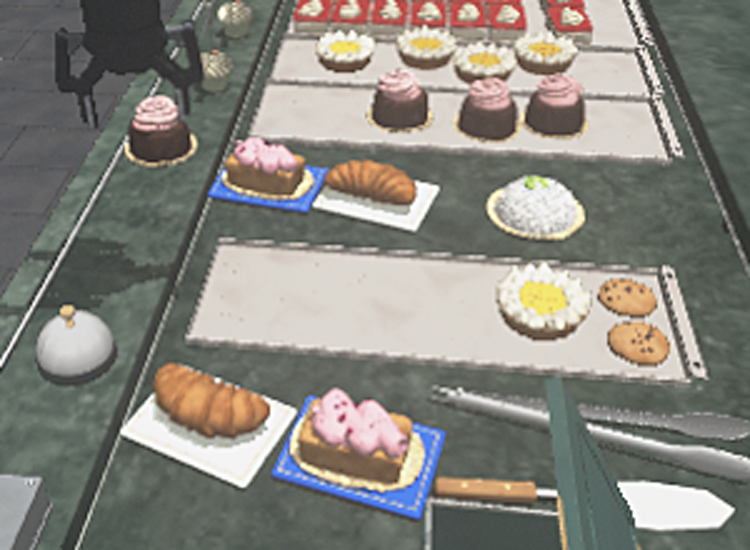

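>>> send_rows:
  plan:
    - [[0, -0.03, 0], [0, 0, 0], 1]
    - [[0, -0.06, 0], [0, 0, 0], 1]
    - [[0, -0.09, 0], [0, 0, 0], 1]
    - [[0, -0.11, 0], [0, 0, 0], 1]
    - [[0, -0.11, 0], [0, 0, 0], 1]

```text
clock: 21.95
eef_pos: [391.4, 24.7, 261.4]
tcp_rot: [-3.141, -0.005, 0.003]
contact_force: [0.4, 0.1, 0.0]
opening: 1.003
```

Run:
```python
from h import *
im=viewer.grab_frame('top')
for k in viewer.cut_out('croissant_a','top')[:3]:
    ys,xs=np.nonzero(k['mask'])
    for z in (15,25):
        w=p2w('top',np.c_[xs,ys],z)[:,:2].astype(np.float32); r=cv2.minAreaRect(w); print(round(k['p'],2),np.round(r[0],1),np.round(r[1],1),round(r[2],1))
cv2.imwrite('pics/f3.png',cv2.resize(im[140:290,380:500],None,fx=4,fy=4,interpolation=cv2.INTER_CUBIC)[:,:,::-1])
```

```text
0.72 [ 435.5 -299.3] [ 64.3 134.7] 55.7
0.72 [ 434.8 -297.2] [ 63.8 133.7] 55.7
0.52 [392.8 223.5] [ 86.8 103.5] 90.0
0.52 [392.5 221.6] [ 86.2 102.7] 90.0
```

View pics/f3.png

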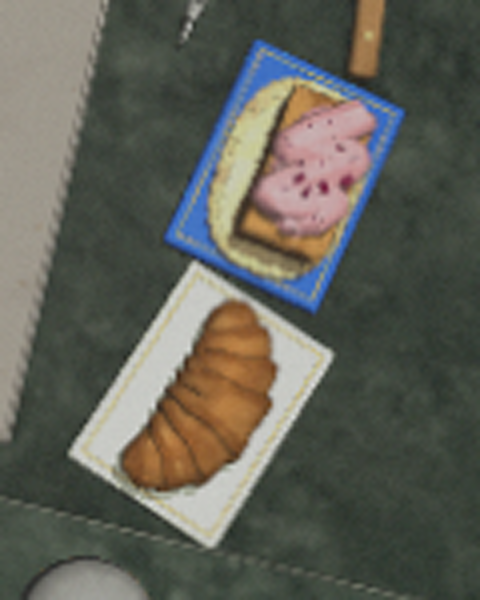

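```bash
python3 -c "
from rig import job
print(job.sign_off())"
```

```text
the job is handed in; nothing more can be done
None
```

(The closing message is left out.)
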